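# Feel the hinge pins for play and rack the loose ones

## Task

Two of the three hinge pins are loose in worn bushes, and it cannot be seen which: wiggle the pins gently from side to side, without forcing them, to feel which have play. Draw the two loose pins and stand them upright, fully home, in pockets of the wooden rack; never pull at the sound pin, leave it seated in its block, and do not disturb the other things on the bench.

Things in the scene. Friction and masses are not known exactly. Their poses are not given: they have to be found in the camera images.
- pin_a: one of three like steel hinge pins, each seated in a block. Origin: centre of its flange's underside; z up its axis. Flange 45 mm across, 6 thick, on the block's top, hiding the bore; below it a shank 58 mm long, 18 across, with a foot collar 23 across (lowest 14 mm). 0.25 to 0.42 kg. Sound: slides 0.6 mm either way, its collar cannot leave the bush. Loose: slides 5 mm, lifts out when near mid bore
- pin_a_stem (a point): middle of the grip stem of pin_a, 30 mm above that pin's origin, on its axis: a plain upright round stem 24 mm across, from 6 to 51 mm above the origin, by which to hold, wiggle and draw the pin
- pin_b: one of three like steel hinge pins, each seated in a block. Origin: centre of its flange's underside; z up its axis. Flange 45 mm across, 6 thick, on the block's top, hiding the bore; below it a shank 58 mm long, 18 across, with a foot collar 23 across (lowest 14 mm). 0.25 to 0.42 kg. Sound: slides 0.6 mm either way, its collar cannot leave the bush. Loose: slides 5 mm, lifts out when near mid bore
- pin_b_stem (a point): middle of the grip stem of pin_b, 30 mm above that pin's origin, on its axis: a plain upright round stem 24 mm across, from 6 to 51 mm above the origin, by which to hold, wiggle and draw the pin
- pin_c: one of three like steel hinge pins, each seated in a block. Origin: centre of its flange's underside; z up its axis. Flange 45 mm across, 6 thick, on the block's top, hiding the bore; below it a shank 58 mm long, 18 across, with a foot collar 23 across (lowest 14 mm). 0.25 to 0.42 kg. Sound: slides 0.6 mm either way, its collar cannot leave the bush. Loose: slides 5 mm, lifts out when near mid bore
- pin_c_stem (a point): middle of the grip stem of pin_c, 30 mm above that pin's origin, on its axis: a plain upright round stem 24 mm across, from 6 to 51 mm above the origin, by which to hold, wiggle and draw the pin
- seat_1 (a point): centre of the top of one of three like hinge blocks, at its bore's mouth, 62 mm above the bench; z up. Dark steel, 70 x 70 x 62 mm, with two low ears (118 mm overall along its x, 12 tall), fixed to the bench. The wear of the bush in it is out of sight under the pin's flange, and which block has it varies
- seat_2 (a point): centre of the top of one of three like hinge blocks, at its bore's mouth, 62 mm above the bench; z up. Dark steel, 70 x 70 x 62 mm, with two low ears (118 mm overall along its x, 12 tall), fixed to the bench. The wear of the bush in it is out of sight under the pin's flange, and which block has it varies
- seat_3 (a point): centre of the top of one of three like hinge blocks, at its bore's mouth, 62 mm above the bench; z up. Dark steel, 70 x 70 x 62 mm, with two low ears (118 mm overall along its x, 12 tall), fixed to the bench. The wear of the bush in it is out of sight under the pin's flange, and which block has it varies
- block_1: the hinge block of seat_1; origin: centre of its underside on the bench, x along its two ears
- block_2: the hinge block of seat_2; origin: centre of its underside on the bench, x along its two ears
- block_3: the hinge block of seat_3; origin: centre of its underside on the bench, x along its two ears
- pocket_1 (a point): centre of the mouth of a square pocket, 32 x 32 mm, 62 deep, in the top of the wooden rack (80 x 230 x 66 mm, fixed; three pockets in a row 70 mm apart along its y, empty at the start). Mouth 66 mm above the bench; z up. A pin let down until its flange rests on the top stands upright
- pocket_2 (a point): centre of the mouth of a square pocket, 32 x 32 mm, 62 deep, in the top of the wooden rack (80 x 230 x 66 mm, fixed; three pockets in a row 70 mm apart along its y, empty at the start). Mouth 66 mm above the bench; z up. A pin let down until its flange rests on the top stands upright
- pocket_3 (a point): centre of the mouth of a square pocket, 32 x 32 mm, 62 deep, in the top of the wooden rack (80 x 230 x 66 mm, fixed; three pockets in a row 70 mm apart along its y, empty at the start). Mouth 66 mm above the bench; z up. A pin let down until its flange rests on the top stands upright
- spanner: bystander, leave it: open spanner lying flat
- screwdriver: bystander, leave it: screwdriver lying flat
- hammer: bystander, leave it: hammer lying flat
- oil_can: bystander, leave it: grey can, 56 mm wide, 115 mm tall, standing
- ring: bystander, leave it: loose steel ring, 42 mm across, 16 mm tall, lying flat on the bench
- sleeve: bystander, leave it: loose brass ring, 34 mm across, 22 mm tall, on the bench
- mug: bystander, leave it: white mug, 80 mm wide, 95 mm tall
There are look-alikes about, which are no part of the job. What is shaped like the pin_c but blue is not meant. Leave any orange look-alike of the pin_a alone.

How it is judged:
By the outcome, as a careful person would: the job done as asked, in the order asked, and still so for the second after the job is handed in, with the robot touching nothing.
It also fails if it takes over 69 s, if anything falls off the work surface, if the arm or the gripper's body presses on something with over 40 N, if the wrist force passes 120 N, or if a joint passes its speed limit or range.

## Robot

A 6-joint arm with a two-finger parallel gripper is mounted at the origin on the work surface. World frame = base frame: x ahead of the robot, y to its left, z up, the work surface at z = 0. Lengths are in m, angles in degrees, forces in N, time in s.
With the tool pointing down it reaches from about 0.375 to 0.75 m from the base axis. Payload 9 kg.
Tool frame: the origin (TCP) lies where the fingers leave the gripper's body, on its centre line; the fingertips stand 73 mm ahead of it and the grasp point (between the pads) lies 54 mm ahead of it (robot.tip_reach is the distance from the TCP to the fingertips, in m); z points along the fingers, y is the direction in which the jaws open and shut (so a half turn about z gives the same grasp; the last joint's range is limited). The gripper opens to 85 mm and grips with 20 to 120 N. Pads are 22 mm wide; open, the fingers measure 114 mm over their backs; the gripper's body (76 mm by 85 mm) begins 54 mm behind the grasp point. The pads swing forward as they close: fully open they stand 13 mm farther back than shut.
Start: joints at [63.616, 5.964, 5.575, 89.605, 0, 77.527], TCP at [0.144, 0.582, 0.304] pointing down, gripper open.
Joint ranges: [-171.21, 171.21], [-48.23, 106.86], [-62.78, 66.21], [-105.2, 120.99], [-86.42, 89.51], [-180, 180]. Speed limits (degrees/s): [127.2, 127.2, 147.25, 180, 180, 180].

## Interface

Orientations are given as [roll, pitch, yaw] about the fixed x, y, z axes, in that order (R = Rz(yaw) Ry(pitch) Rx(roll)).
In Python, from plant import robot gives the robot as it stands. Calls block until the motion is done:
- robot.move_pose(position, orientation): joint-space move of the TCP to a pose.
- robot.line_to(position, vel=0.15, rotation=None, guard=None): straight line of the TCP; rotation=None keeps the orientation; vel is the mean speed in m/s. With guard (N) it stops when the force on the tool has changed by that much, and returns True; else False.
- robot.goto_joints(angles): joint-space move.
- robot.set_gripper(opening): finger opening in m; the grip force is fixed at half the most; returns when the fingers have stopped.
- robot.pause(seconds).
- robot.ik(position, orientation): joint angles nearest the present ones, or None.
- robot.observe(): the state.
- robot.grab_frame(name): name is "scene" or "side" or "wrist"; returns the picture (480x640x3 uint8, blue, green, red); there is no depth.
- robot.get_calibration(name): a dict with "vertical_fov" (degrees; the focal length in pixels is half the picture's height over the tangent of half this angle, whatever the lens; pixels are square), "cx", "cy" (the principal point, pixels), "rvec" (rotation vector, rad) and "tvec" (3), from world to camera coordinates, as OpenCV has them. Camera axes: x right, y down, z forward; pixel columns grow to the right and rows downward; lengths in m; the calibration is good to about 2 mm. A picture is of the moment at which its call begins: read the wrist's pose just before it. get_calibration takes no time and is no camera call; for the wrist camera it gives the pose at the moment of the call.
A pose or a line that the arm cannot do raises robot.IKError and nothing moves.
- robot.job_done(): hands the job in, once; it reports no verdict.
The state is a dict: "time": time; "q": joint angles; "qvel": joint speeds; "joint_torque": joint torques, N m; "tool_pos": TCP position; "tcp_rot": TCP orientation; "ft_force": force on the tool from outside, world axes, zero at the start; "torque": the same for the moment, N m; "gripper_width": finger opening in m.
Only numpy, scipy, OpenCV 4.12 (cv2) and the standard library are available. Lean on these libraries where they do the work, as an engineer would, in place of code of your own. Each camera call takes 0.05 s, during which the arm holds its last target.

## Working session

There is one attempt and no reset: what is moved stays moved. The work goes in short steps, each a Python script; the robot and the scene stay as the last script left them, time stands still between calls to the robot, and variables do not carry over. Pictures are saved under pics/ and viewed, and the job is handed in when it is done.

```bash
ls; mkdir -p pics
python3 - <<'E'
from plant import robot
import cv2
for n in ["scene","side","wrist"]:
    c=robot.get_calibration(n); im=robot.grab_frame(n); cv2.imwrite(f"pics/{n}0.png",im); print(n,c)
s=robot.observe(); print(s)
E
```

```text
pics
scene {'vertical_fov': 57.56346954189127, 'cx': 327.22009647843566, 'cy': 241.69648242747093, 'rvec': array([ 1.73122989,  1.73340505, -0.75598644]), 'tvec': array([ 0.06044024, -0.33701452,  1.44878105])}
side {'vertical_fov': 56.79109359116423, 'cx': 324.75286391200825, 'cy': 234.48878646439755, 'rvec': array([ 2.45243366, -0.21591329,  0.08023918]), 'tvec': array([-0.58672797,  0.10520036,  0.91565053])}
wrist {'vertical_fov': 65.3572406110442, 'cx': 313.19680002337515, 'cy': 246.6759899257523, 'rvec': array([-2.27623422, -1.7803254 , -0.27174919]), 'tvec': array([-0.60033274, -0.03866776,  0.38061899])}
{'time': 0.15, 'q': array([ 6.36165037e+01,  5.99181906e+00,  5.53990885e+00,  8.96065127e+01,
       -2.26049684e-04,  7.75265240e+01]), 'qvel': array([-0.0787991 , -0.10787491,  0.20940014,  0.00847717,  0.03212994,
       -0.07155502]), 'joint_torque': array([ 3.67027038e-03, -5.57353771e+01,  5.04009247e+01,  1.23328983e-02,
       -2.01211037e-04, -2.24076399e-05]), 'tool_pos': array([0.14415082, 0.5822422 , 0.30331521]), 'tcp_rot': array([-1.79942907e+02, -1.23979075e-02,  1.66089974e+02]), 'ft_force': array([ 0.25311987,  0.34696834, -1.07477506]), 'torque': array([-0.01223912,  0.02091383, -0.00859845]), 'gripper_width': 0.08548968600122714}
```

View pics/scene0.png

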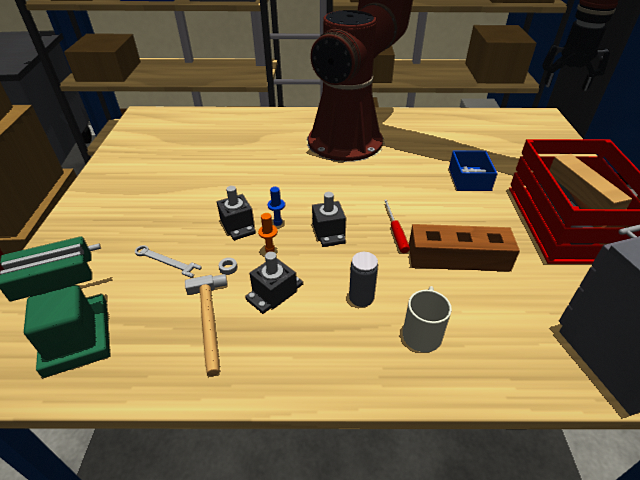

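View pics/side0.png

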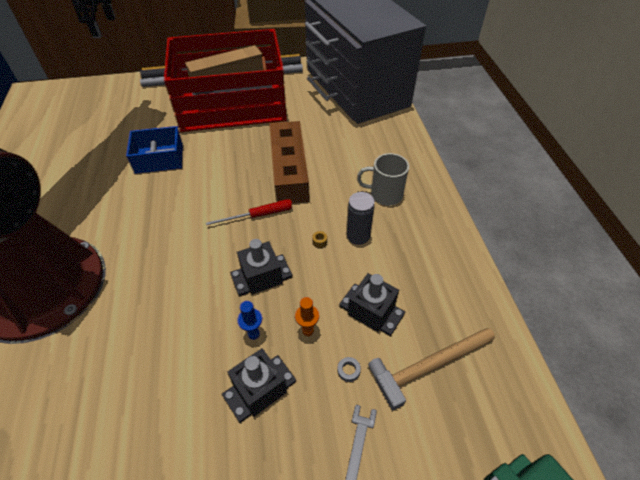

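View pics/wrist0.png

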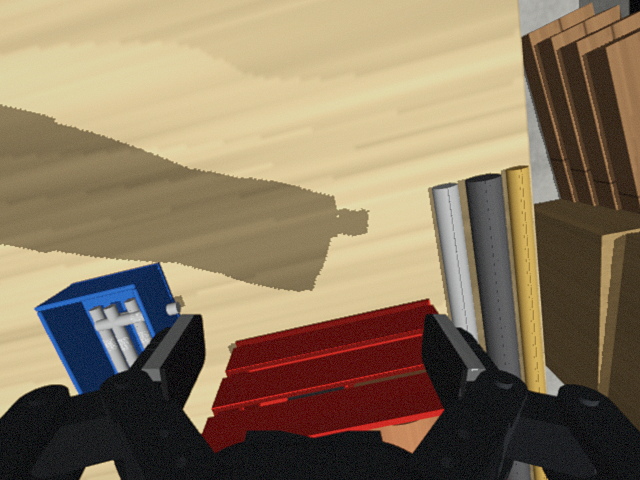

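The scene view shows three bare-steel pins in dark blocks, with stems at about (232,190), (328,200) and (270,260). The blue (276,205) and orange (267,230) look-alikes stand loose, with no block. The rack pockets are at about (437,234), (463,236) and (491,239). Next I'll enlarge the views to confirm this and read exact pixels.

Run:
```python
import cv2,numpy as np
a=cv2.imread("pics/scene0.png");b=cv2.imread("pics/side0.png")
def crop(im,x,y,w,h,s,n): cv2.imwrite(n,cv2.resize(im[y:y+h,x:x+w],None,fx=s,fy=s,interpolation=cv2.INTER_CUBIC))
crop(a,210,175,150,140,5,"pics/c1.png")
crop(b,215,230,200,150,4,"pics/c2.png"); 
crop(b,215,330,120,100,5,"pics/c2b.png")
crop(a,375,190,150,90,5,"pics/c3.png"); crop(b,240,110,90,110,5,"pics/c4.png")
```

```text
(no output)
```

View pics/c1.png

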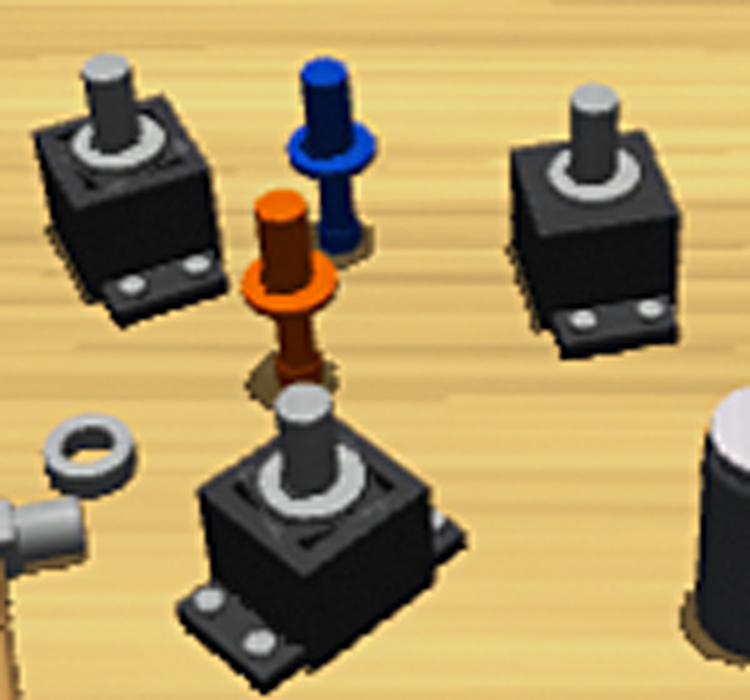

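View pics/c2.png

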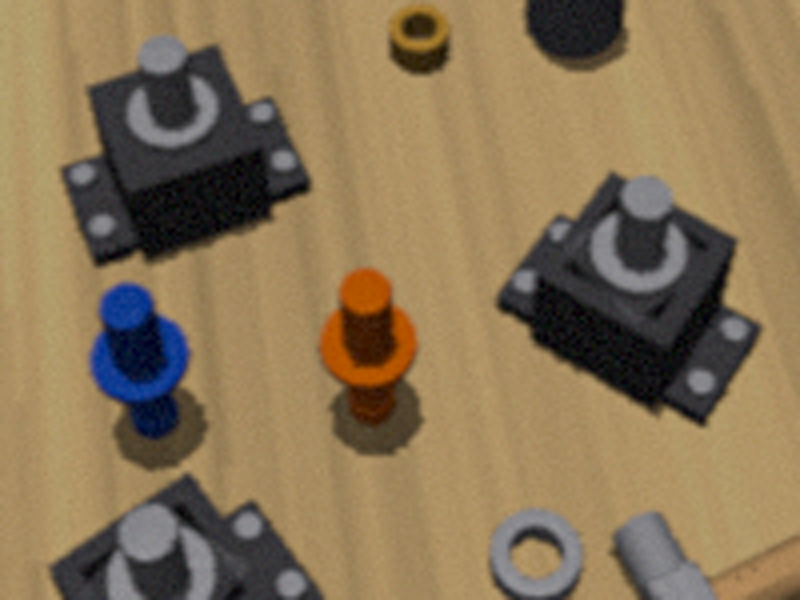

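View pics/c2b.png

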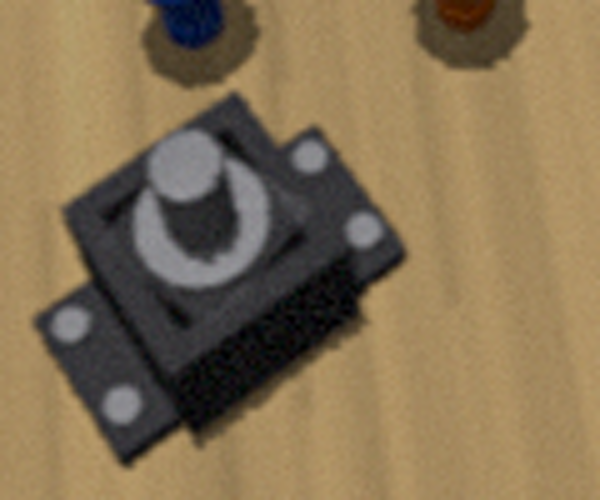

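View pics/c3.png

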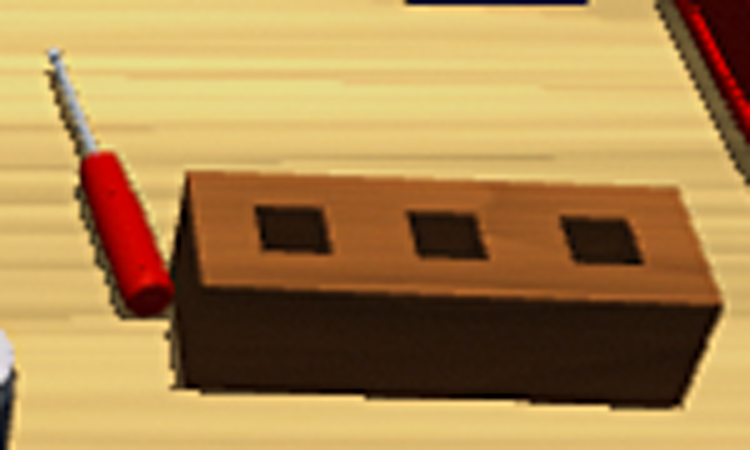

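View pics/c4.png

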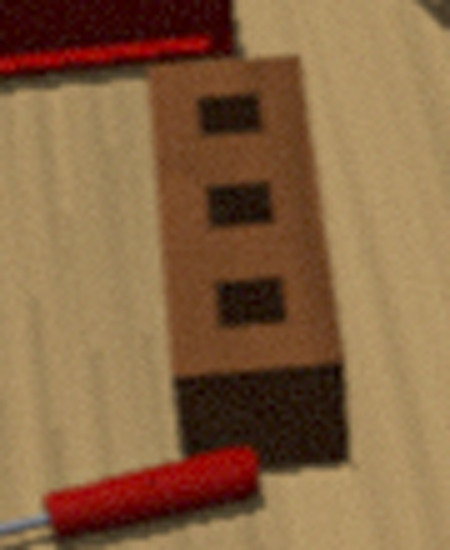

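```bash
cat > h.py <<'E'
import numpy as np, cv2
def K(c):
    f=240/np.tan(np.radians(c["vertical_fov"])/2)
    return np.array([[f,0,c["cx"]],[0,f,c["cy"]],[0,0,1.]])
def P(c): return K(c)@np.c_[cv2.Rodrigues(np.array(c["rvec"]))[0],np.array(c["tvec"])]
def backz(c,uv,z):
    R=cv2.Rodrigues(np.array(c["rvec"]))[0];t=np.array(c["tvec"]);o=-R.T@t
    d=R.T@np.linalg.inv(K(c))@np.r_[uv,1]; return o+d*(z-o[2])/d[2]
def tri(c1,a,c2,b):
    X=cv2.triangulatePoints(P(c1),P(c2),np.array(a,float).reshape(2,1),np.array(b,float).reshape(2,1))[:,0];return X[:3]/X[3]
def proj(c,X): x=P(c)@np.r_[X,1]; return x[:2]/x[2]
E
python3 - <<'E'
from plant import robot
from h import *
np.set_printoptions(precision=4,suppress=True)
cs,cd=robot.get_calibration("scene"),robot.get_calibration("side")
A=lambda u,v,x0,y0,s:np.array([x0+(u+.5)/s-.5,y0+(v+.5)/s-.5])
it={"p1":(A(106,68,210,175,5),A(187,165,215,330,5),.113),"p2":(A(594,98,210,175,5),A(163,55,215,230,4),.113),"p3":(A(304,403,210,175,5),A(646,199,215,230,4),.113),
"k1":(A(293.7,230,375,190,5),A(251,301.5,240,110,5),.066),"k2":(A(447.5,234.8,375,190,5),A(240.5,203.8,240,110,5),.066),"k3":(A(601.8,240.3,375,190,5),A(230.8,114,240,110,5),.066),
}
for k,(a,b,z) in it.items(): print(k,tri(cs,a,cd,b),backz(cs,a,z),backz(cd,b,z))
# block top corners
for n,L,c,z in [("b1s",[(34,133),(163,95),(212,168),(83,205)],cs,.062),("b2s",[(511,151),(643,132),(678,213),(532,235)],cs,.062),("b3s",[(200,491),(340,430),(430,490),(300,575)],cs,.062)]:
    print(n,[backz(c,A(u,v,210,175,5),z)[:2] for u,v in L])
print("b1side",[backz(cd,A(u,v,215,330,5),.062)[:2] for u,v in [(65,210),(237,93),(345,255),(175,370)]])
print("b3side",[backz(cd,A(u,v,215,230,4),.062)[:2] for u,v in [(537,277),(613,175),(735,240),(663,343)]])
print("b2side",[backz(cd,A(u,v,215,230,4),.062)[:2] for u,v in [(90,90),(218,46),(265,145),(133,188)]])
for n,p in dict(ring=(227.5,265),ora=(269,251),blu=(277.8,223),can=(362,300),).items(): print(n,backz(cs,p,0)[:2])
print("rack",[backz(cs,A(u,v,375,190,5),.066)[:2] for u,v in [(188,171),(679,188),(722,304),(203,286)]])
print("sleeve",backz(cd,A(419,45,215,230,4),0.01)[:2]); 
print("ora side",backz(cd,A(366,290,215,230,4),.109)[:2],"blu",backz(cd,A(127,305,215,230,4),.109)[:2])
E
```

```text
p1 [ 0.4282 -0.2935  0.1124] [ 0.43   -0.2938  0.113 ] [ 0.4278 -0.2929  0.113 ]
p2 [ 0.4519 -0.0576  0.1126] [ 0.4533 -0.0581  0.113 ] [ 0.4516 -0.0572  0.113 ]
p3 [ 0.6582 -0.1759  0.1113] [ 0.6607 -0.1762  0.113 ] [ 0.6574 -0.1761  0.113 ]
k1 [0.546  0.1836 0.0658] [0.5474 0.1826 0.066 ] [0.5456 0.1849 0.066 ]
k2 [0.5497 0.2533 0.0663] [0.5505 0.2525 0.066 ] [0.5494 0.255  0.066 ]
k3 [0.5534 0.3229 0.0664] [0.554  0.3222 0.066 ] [0.5531 0.3248 0.066 ]
b1s [array([ 0.415, -0.34 ]), array([ 0.3827, -0.2796]), array([ 0.443 , -0.2468]), array([ 0.4721, -0.3056])]
b2s [array([ 0.4287, -0.0993]), array([ 0.4129, -0.033 ]), array([ 0.4771, -0.0173]), array([ 0.4938, -0.0875])]
b3s [array([ 0.6617, -0.2242]), array([ 0.6253, -0.1683]), array([ 0.6608, -0.1274]), array([ 0.7082, -0.1776])]
b1side [array([ 0.3821, -0.2787]), array([ 0.442 , -0.2472]), array([ 0.4719, -0.3101]), array([ 0.4144, -0.3376])]
b3side [array([ 0.6097, -0.1776]), array([ 0.658 , -0.1282]), array([ 0.7061, -0.1742]), array([ 0.6588, -0.2212])]
b2side [array([ 0.4109, -0.0323]), array([ 0.477 , -0.0154]), array([ 0.4937, -0.0812]), array([ 0.4281, -0.0953])]
ring [ 0.5786 -0.294 ]
ora [ 0.531  -0.2015]
blu [ 0.4261 -0.1889]
can [0.6834 0.0148]
rack [array([0.5058, 0.1401]), array([0.5173, 0.3689]), array([0.5959, 0.3636]), array([0.585 , 0.1354])]
sleeve [0.5853 0.0078]
ora side [ 0.5276 -0.1981] blu [ 0.4255 -0.1875]
```

Confirmed: the three grey pins in dark blocks are the candidates. The orange and blue ones stand free on the bench and are excluded. I'll test the block nearest the rack first by pushing the stem gently both ways with guarded, half-open jaws.

```bash
cat > w.py <<'E'
from plant import robot
import numpy as np
np.set_printoptions(precision=4,suppress=True)
ob=robot.observe
def st(tag=""):
    s=ob(); print(tag,"t%.2f"%s["time"],s["tool_pos"],"F",s["ft_force"],"w%.4f"%s["gripper_width"]); return s
def bestyaw(p,yaw):
    q=ob()["q"]; best=None
    for y in (yaw,yaw+180,yaw-180):
        r=robot.ik(p,[180,0,y])
        if r is not None:
            m=np.abs(np.array(r)-q).max()
            if best is None or m<best[0]: best=(m,y)
    return best[1]
def approach(c,th,gap=.034,zt=.147):
    up=[c[0],c[1],.215]; y=bestyaw(up,th+90)
    robot.move_pose(up,[180,0,y]); robot.set_gripper(gap); st("above")
    print("guard",robot.line_to([c[0],c[1],zt],vel=.08,guard=10)); st("down")
def wig(c,th,amp=.012,g=5,zt=.147,vel=.02):
    d=np.array([np.cos(np.radians(th)),np.sin(np.radians(th)),0]); c=np.array([c[0],c[1],zt]); r=[]
    for sgn in (1,-1):
        h=robot.line_to(list(c+sgn*amp*d),vel=vel,guard=g); s=st("%+d hit=%s"%(sgn,h)); r.append((s["tool_pos"]-c)@d)
        robot.line_to(list(c),vel=.03)
    print("stops mm",1e3*np.array(r),"span",1e3*(r[0]-r[1]),"mid",500*sum(r)); st("back"); return r
E
python3 - <<'E'
from w import *
c=(.4524,-.0575)
approach(c,14); wig(c,14)
E
```

```text
above t3.23 [ 0.4524 -0.0575  0.215 ] F [ 0.0392 -0.5625 -0.1725] w0.0341
guard False
down t4.23 [ 0.4527 -0.0576  0.1476] F [ 0.4393 -0.351   0.6664] w0.0338
+1 hit=True t4.63 [ 0.4581 -0.0561  0.147 ] F [ 1.0429 -0.0052 -0.7271] w0.0339
-1 hit=True t5.52 [ 0.4419 -0.0601  0.1471] F [2.4369 0.3537 1.5686] w0.0337
stops mm [  5.8632 -10.802 ] span 16.665248776943585 mid -2.4694084291838605
back t6.03 [ 0.4524 -0.0574  0.1468] F [ 0.5283  1.1659 -0.3714] w0.0339
```

Run:
```python
from w import *
c=(.4524,-.0575)
wig(c,14,vel=.012,g=6,amp=.013)
import cv2
cv2.imwrite("pics/w1.png",robot.grab_frame("wrist"))
```

```text
+1 hit=True t6.84 [ 0.4618 -0.055   0.1466] F [-0.3086 -0.6722  0.2155] w0.0339
-1 hit=True t8.20 [ 0.4418 -0.0602  0.1473] F [3.8725 0.7715 1.0046] w0.0342
stops mm [  9.7124 -10.9272] span 20.639608877275872 mid -0.6074016891288959
back t8.72 [ 0.4524 -0.0574  0.1468] F [-0.195   0.6099  0.6026] w0.0341
```

View pics/w1.png

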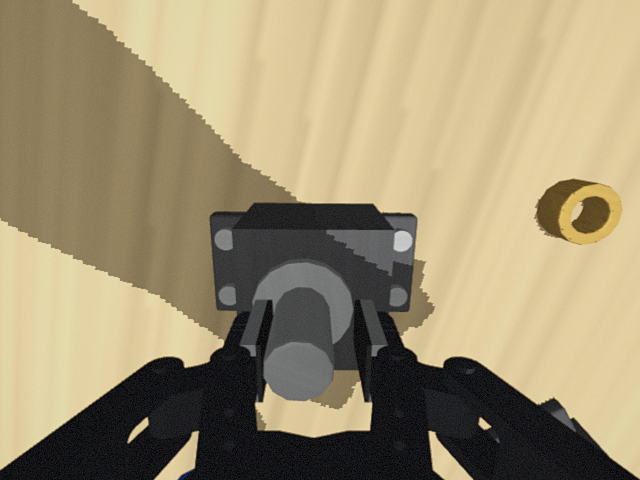

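Play is about ±5 mm (20.6 mm span minus the 10 mm jaw clearance), so this pin is loose. The wrist view shows the stem at (300,370), off centre between the pads, so it moved with the push. I'll grip it at mid-bore and check the cross axis.

Run:
```python
from w import *
c=np.array([.4524,-.0575])-.0006*np.array([np.cos(np.radians(14)),np.sin(np.radians(14))])
robot.line_to([*c,.147],vel=.03); robot.set_gripper(.02); st("gripped")
wig(c,104,vel=.012,g=6,amp=.007)
```

```text
gripped t9.27 [ 0.4516 -0.0577  0.1473] F [-5.3582 -1.3821  5.4949] w0.0226
+1 hit=True t9.57 [ 0.4517 -0.0564  0.1472] F [1.1417 1.0393 3.8764] w0.0227
-1 hit=True t10.38 [ 0.4533 -0.0627  0.1473] F [0.4915 1.2154 4.5612] w0.0225
stops mm [ 1.2159 -5.2645] span 6.480437573402945 mid -2.024303842718688
back t10.70 [ 0.452  -0.0577  0.1473] F [-0.5623 -2.5908  4.4678] w0.0228
```

Run:
```python
from w import *
c=np.array([.4524,-.0575])-.0006*np.array([np.cos(np.radians(14)),np.sin(np.radians(14))])
wig(c,104,vel=.008,g=8,amp=.008)
wig(c,14,vel=.01,g=8,amp=.008)
```

```text
+1 hit=True t11.48 [ 0.4506 -0.0524  0.1473] F [ 0.2004 -1.679   2.106 ] w0.0228
-1 hit=True t12.75 [ 0.4532 -0.0629  0.1473] F [0.5874 1.1316 3.6392] w0.0228
stops mm [ 5.3514 -5.3918] span 10.743181709736342 mid -0.020160869362071017
back t13.10 [ 0.4519 -0.0576  0.1472] F [ 0.8311 -2.3457  5.6201] w0.0227
+1 hit=True t13.41 [ 0.4521 -0.0576  0.1473] F [-0.5632 -0.3231  3.8251] w0.0225
-1 hit=True t14.27 [ 0.4468 -0.0588  0.1473] F [2.1172 2.0507 1.6745] w0.0224
stops mm [ 0.3071 -5.1763] span 5.483334449532732 mid -2.434609293041786
back t14.58 [ 0.4507 -0.0578  0.1472] F [-8.5933 -1.7301 12.0488] w0.0227
```

Run:
```python
from w import *
c=np.array([.4524,-.0575])-.0006*np.array([np.cos(np.radians(14)),np.sin(np.radians(14))])
s=ob(); print(robot.line_to([s["tool_pos"][0],s["tool_pos"][1],.1485],vel=.02,guard=12)); st("relieve")
print(robot.line_to([*c,.1485],vel=.02,guard=8)); st("mid")
print(robot.line_to([*c,.160],vel=.03,guard=10)); st("lift")
```

```text
False
relieve t14.83 [ 0.4501 -0.0574  0.1476] F [ 0.2811 -0.907  -3.0325] w0.0229
False
mid t15.08 [ 0.4517 -0.0575  0.1481] F [ 0.6276  0.5023 -4.4235] w0.0231
False
lift t15.62 [ 0.4519 -0.0577  0.1602] F [ 0.5102 -0.0706 -3.5787] w0.0225
```

```bash
cat >> w.py <<'E'
def place(k,yaw,zseat=.151,zup=.29):
    s=ob(); robot.line_to([s["tool_pos"][0],s["tool_pos"][1],zup],vel=.15); st("up")
    y=bestyaw([*k,zup],yaw); robot.move_pose([*k,zup],[180,0,y]); robot.line_to([*k,.222],vel=.15); st("above pocket")
E
python3 - <<'E'
from w import *; import cv2
place((.546,.184),87)
cv2.imwrite("pics/s1.png",np.hstack([robot.grab_frame("scene")[150:300,370:570],robot.grab_frame("side")[90:240,220:420]]).repeat(2,0).repeat(2,1))
E
```

```text
up t16.63 [ 0.4516 -0.0576  0.289 ] F [ 0.8112 -0.0525 -3.7407] w0.0227
above pocket t18.25 [0.5463 0.1834 0.2229] F [ 0.0504  0.2233 -3.6864] w0.0225
```

View pics/s1.png

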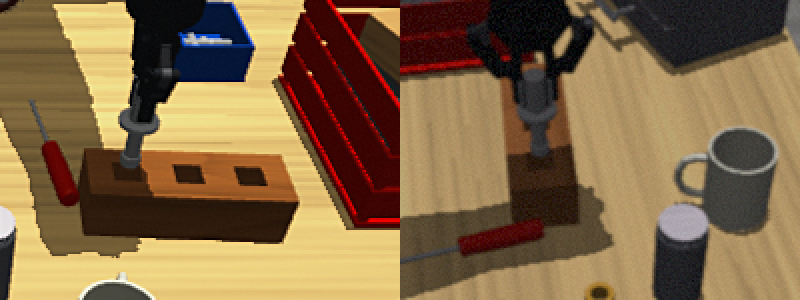

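The foot of the pin, at (132,162) in the left half, hangs over pocket 1 with the rack clear around it. Next: lower it guarded.

```bash
cat >> w.py <<'E'
def lower(k,zmin=.148):
    print("touch",robot.line_to([*k,.160],vel=.06,guard=8)); st("low")
    print("touch",robot.line_to([*k,zmin],vel=.02,guard=5)); return st("seat")
def release():
    robot.set_gripper(.036); s=ob(); p=s["tool_pos"]; robot.line_to([p[0],p[1],.235],vel=.15); st("free")
E
python3 - <<'E'
from w import *
lower((.546,.184))
E
```

```text
touch False
low t19.53 [0.5463 0.184  0.1605] F [ 0.5437  0.1618 -3.6852] w0.0225
touch True
seat t20.01 [0.5461 0.1839 0.1513] F [-1.0526  0.5678  5.0925] w0.0228
```

Contact came at TCP z = 0.151, as predicted for the flange on the rack top. I'll release it, then test the block 1 pin.

Run:
```python
from w import *; import cv2
release()
im=np.hstack([robot.grab_frame("scene")[150:300,370:570],robot.grab_frame("side")[90:240,220:420]]).repeat(2,0).repeat(2,1); cv2.imwrite("pics/s2.png",im)
c=(.4281,-.2933)
approach(c,28,zt=.1485); r=wig(c,28,vel=.012,g=6,amp=.013,zt=.1485)
```

```text
free t21.01 [0.545  0.1839 0.234 ] F [-0.4643 -0.3539 -0.3316] w0.0361
above t23.12 [ 0.4285 -0.2928  0.215 ] F [ 0.4302 -0.3475  0.8277] w0.0342
guard False
down t24.10 [ 0.4283 -0.2936  0.1491] F [-0.8245  0.1722  0.449 ] w0.0342
+1 hit=True t24.93 [ 0.4369 -0.2886  0.1484] F [-0.5816 -1.4466  1.1807] w0.0338
-1 hit=True t26.27 [ 0.4186 -0.2983  0.1485] F [1.656  0.7533 1.0869] w0.0337
stops mm [ 10.0022 -10.7341] span 20.736381485278432 mid -0.36595265895974105
back t26.77 [ 0.4282 -0.2931  0.1483] F [-0.0028 -0.0127  0.3117] w0.0344
```

View pics/s2.png

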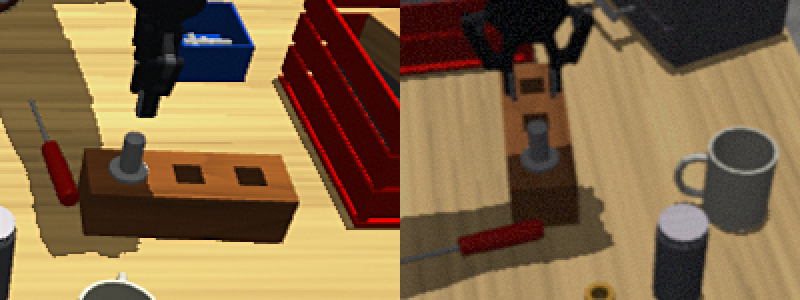

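The first pin stands upright in pocket 1, with its flange flat at (128,172) in the left half. The block 1 pin also has about ±5 mm of play, so the block 3 pin must be the sound one and stays untouched. Next: draw this one from mid-bore.

Run:
```python
from w import *
th=np.radians(28); c=np.array([.4281,-.2933])-.0004*np.array([np.cos(th),np.sin(th)])
robot.line_to([*c,.1485],vel=.03); robot.set_gripper(.02); st("gripped")
h=robot.line_to([*c,.160],vel=.03,guard=9); st("lift %s"%h)
if not h:
    h=robot.line_to([*c,.22],vel=.08,guard=9); st("lift %s"%h)
```

```text
gripped t27.27 [ 0.4276 -0.2938  0.1489] F [-2.5824 -0.5654  3.5833] w0.0228
lift True t27.48 [ 0.4273 -0.2929  0.1492] F [ 0.1991 -1.2087 -3.3975] w0.0227
```

Run:
```python
from w import *
th=np.radians(28); c=np.array([.4281,-.2933])-.0004*np.array([np.cos(th),np.sin(th)])
h=robot.line_to([*c,.160],vel=.02,guard=9); st("lift %s"%h)
if not h:
    h=robot.line_to([*c,.23],vel=.08,guard=9); st("lift %s"%h)
```

```text
lift False t28.18 [ 0.4277 -0.2935  0.16  ] F [ 0.3243 -0.0618 -3.4966] w0.0227
lift False t29.20 [ 0.4276 -0.2933  0.2293] F [-0.4757 -0.3308 -4.0406] w0.0227
```

Run:
```python
from w import *; import cv2
place((.5535,.3235),87)
cv2.imwrite("pics/s3.png",np.hstack([robot.grab_frame("scene")[150:300,370:570],robot.grab_frame("side")[90:240,220:420]]).repeat(2,0).repeat(2,1))
```

```text
up t29.75 [ 0.4275 -0.2932  0.2892] F [ 0.5    -0.1716 -4.4762] w0.0233
above pocket t32.60 [0.5538 0.3233 0.2228] F [ 0.3159  0.6732 -2.9408] w0.0229
```

View pics/s3.png

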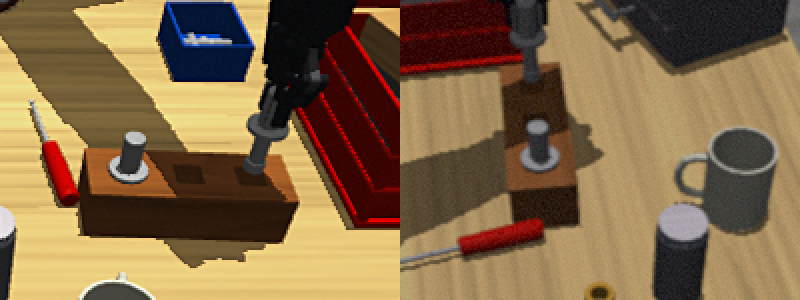

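The foot is over pocket 3, at (257,168). However, the gripper comes close to the red crate there, so I'll use pocket 2 instead; the neighbouring pin is 70 mm away and well clear.

Run:
```python
from w import *; import cv2
k=(.5499,.2537)
robot.line_to([.5535,.3235,.29],vel=.15); robot.line_to([*k,.29],vel=.15); robot.line_to([*k,.222],vel=.15); st("above")
cv2.imwrite("pics/s4.png",np.hstack([robot.grab_frame("scene")[150:300,370:570],robot.grab_frame("side")[90:240,220:420]]).repeat(2,0).repeat(2,1))
lower(k)
```

```text
above t34.52 [0.55   0.2542 0.2226] F [ 0.2065 -0.2311 -3.2638] w0.0224
touch False
low t35.80 [0.5502 0.2538 0.1606] F [ 0.3852  0.2705 -3.7467] w0.0223
touch True
seat t36.23 [0.5501 0.2538 0.1529] F [-0.5986  0.4572  4.737 ] w0.0227
```

View pics/s4.png

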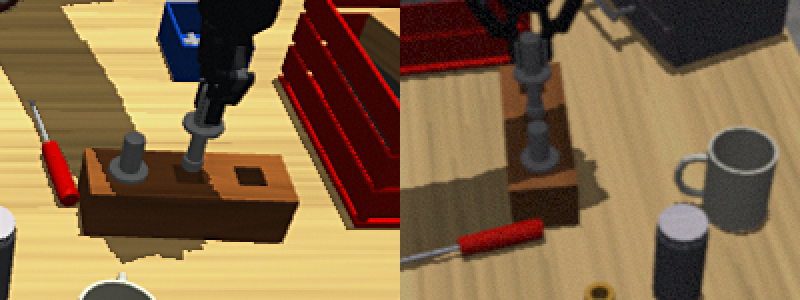

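Before lowering, the foot was over pocket 2 at (192,166). Contact then came at z = 0.153, as expected for this grip height. I'll release, back off and look.

Run:
```python
from w import *; import cv2
release()
robot.line_to([.5499,.2537,.30],vel=.2)
robot.move_pose([.40,.35,.32],[180,0,bestyaw([.40,.35,.32],87)]); st()
a,b=robot.grab_frame("scene"),robot.grab_frame("side")
cv2.imwrite("pics/f1.png",a); cv2.imwrite("pics/f2.png",b)
cv2.imwrite("pics/f3.png",np.hstack([a[170:290,390:530],b[100:220,240:380]]).repeat(2,0).repeat(2,1))
```

```text
free t37.23 [0.549  0.2535 0.2341] F [ 0.6553  0.0777 -0.6527] w0.0357
 t38.45 [0.3999 0.3499 0.3191] F [0.3732 0.5845 0.1123] w0.0361
```

View pics/f1.png

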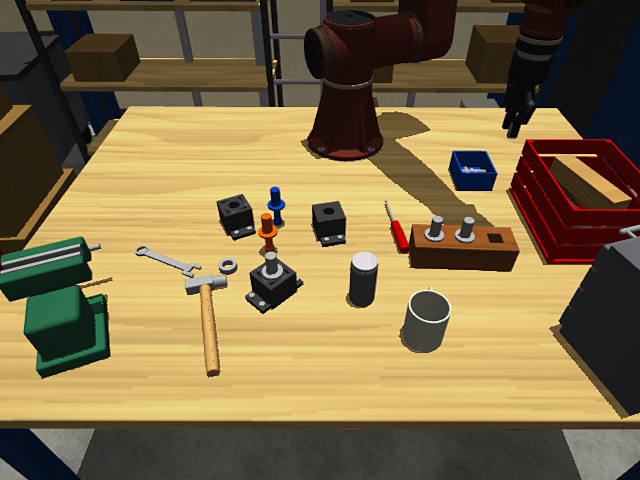

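View pics/f2.png

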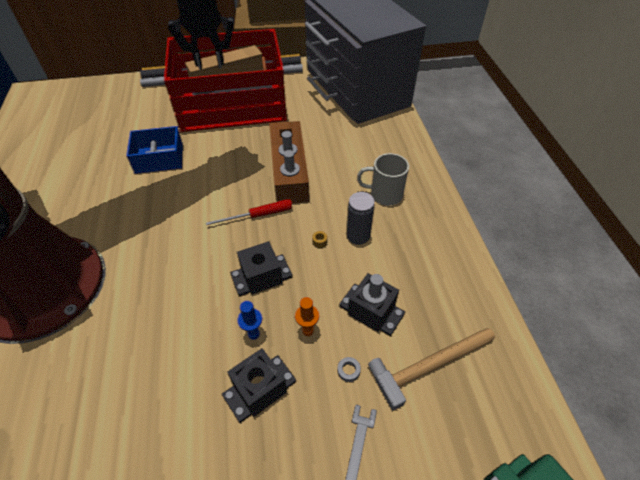

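View pics/f3.png

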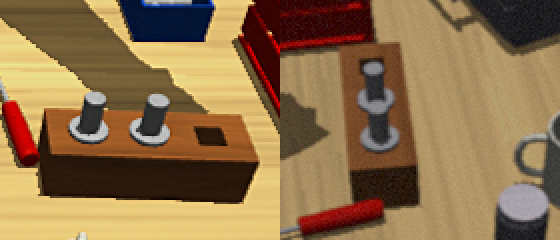

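Both pins stand upright with their flanges on the rack top, at (435,233) and (466,234) in the scene view. The third pin is still seated at (270,265), and everything else is where it was.

```bash
python3 -c "
from plant import robot
robot.job_done(); print(robot.observe()['time'])"
```

```text
the job is handed in; nothing more can be done
the job is handed in; nothing more can be done
```

I drew the two loose pins and stood them upright in pockets 1 and 2 of the rack, then handed the job in at about 38.5 s of the 69 s allowed.

- **Which pins were loose:** The two pins in the blocks nearer the robot each slid about ±5 mm when wiggled. I never touched the third pin. I judged it sound because the other two were clearly loose, and it is still seated in its block.
- **Drawing them:** Both came out from mid-bore with only about 3.5–4 N on the wrist, which is roughly their weight. The second pin's first pull stopped early on the force guard. It lifted freely on the next try.
- **Placing them:** Each pin touched down at the height expected for its flange resting on the rack top. I chose pocket 2 for the second pin because the gripper came close to the red crate over pocket 3.
- **Last checks:** The final pictures show both pins upright with flanges flat on the rack. The look-alikes and other bench items look unmoved, and the robot is clear.
- **Readings that disagreed:** A few wiggles stopped early on the guard and looked short. Slower repeats agreed on ±5 mm. In the last gripped wiggle of the first pin, one side still stopped short and the force rose to about 15 N, so I raised it slightly before lifting it out.

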